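# Weigh the blue parts basket on the spring scale

## Task

The blue basket of yellow collars has to be weighed: hang it by its steel bail on the hook of the spring scale. Keep hold of it and let it down slowly until the hook carries the weight and the pointer has come to rest, then let go so that it hangs free and still. Leave the green basket where it stands.

Things in the scene. Friction and masses are not known exactly. Their poses are not given: they have to be found in the camera images.
- blue_basket: Basket to weigh: blue, full of yellow collars, 86 x 116 x 42 mm (x, y, z), 0.30 to 0.42 kg. Origin: centre of underside. From its short ends (y = +-53 mm) rises a rigid bail of 8 mm steel bar; its top is a straight bar along y, 84 mm long, centre line 105 mm above the origin. The hook goes through the 58 mm gap between this bar and the rim. It may be hung either way round.
- blue_grip (a point): Middle of the blue basket's black grip block, 145 mm straight above the basket's origin. The block is 22 x 22 mm in x and y and 44 mm tall, on a 7 x 16 mm neck that stands on the middle of the bail's top bar. Grip it from above across either pair of sides. Axes as the basket's.
- green_basket: The same basket in green, with the same yellow collars, bail and grip block; to be left alone. Same sizes, origin and axes.
- hook_seat (a point): Where the centre of the hung bar comes to lie; moves with the hook, 180 mm above the bench unloaded. The hook is a 28 mm wide steel trough along y, open upward: floor 12 mm wide in x, 4 mm below this point; flared sides end 12 mm above it, 34 mm apart inside, so a bar up to 12 mm off slides to the middle. x points back to the scale's column; the hung bar lies along y.
- scale: Spring scale, fixed. Origin: on the bench under its column; axes as the hook seat's, z up. Grey column 44 x 74 mm, 245 mm tall, white graduated face to -x; foot plate x -45 to 30 mm, 130 mm wide, 14 mm thick. The hook seat is 110 mm ahead of the origin (x = -110 mm); its arm runs below the trough to the column. Nothing is above the hook: bring the bail over it from the front (from -x), then down.
- hook (a joint): Downward travel (m) of the sprung hook and its red pointer: 0 unloaded, stop at 0.055, spring 110 N/m. The blue basket's full weight draws it down 0.026 to 0.038, where it comes to rest, basket clear of the bench. Let go all at once at the top, the basket would drop and bounce, which is wrong.

How it is judged:
By the outcome, as a careful person would: the job done as asked, in the order asked, and still so for the second after the job is handed in, with the robot touching nothing.
It also fails if it takes over 48 s, if anything falls off the work surface, if the arm or the gripper's body presses on something with over 40 N, if the wrist force passes 120 N, or if a joint passes its speed limit or range.

## Robot

A 6-joint arm with a two-finger parallel gripper is mounted at the origin on a cart in front of the work surface, level with it; the furniture and walls round the work are solid. World frame = base frame: x ahead of the robot, y to its left, z up, the work surface at z = 0. Lengths are in mm, angles in rad, forces in N, time in s.
With the tool pointing down it reaches from about 275 to 1000 mm from the base axis. Payload 8.4 kg.
Tool frame: the origin (TCP) lies on the centre line of the jaws, within the pads' length; the fingertips stand 25 mm ahead of it and the grasp point (between the pads) lies 6 mm ahead of it; z points along the fingers, x is the direction in which the jaws open and shut, and the axes are right-handed (so a half turn about z gives the same grasp; the last joint's range is limited). The gripper opens to 85 mm and grips with 20 to 120 N. Pads are 22 mm wide; open, the fingers measure 114 mm over their backs; the gripper's body (76 mm by 85 mm) begins 54 mm behind the grasp point. The pads swing forward as they close: fully open they stand 13 mm farther back than shut.
Start: joints at [1.214, 0.353, 1.633, -0, 1.155, -0.002], TCP at [217.125, 586.076, 256.281] pointing down, gripper open.
Joint ranges: [-2.63, 2.63], [-0.92, 2.1], [0.06, 2.66], [-1.3, 4.44], [0, 2.69], [-3.02, 3.02]. Speed limits (rad/s): [2.22, 2.22, 2.79, 3.14, 3.14, 3.14].

## Interface

Orientations are given as [roll, pitch, yaw] about the fixed x, y, z axes, in that order (R = Rz(yaw) Ry(pitch) Rx(roll)).
In Python, from rig import r gives the robot as it stands. The module is installed in compiled form; this text tells all that it offers.
- The arm moves only by the tool jog_arm, never from a script. Its argument "deltas" is a list of rows, each an object with "gripper": the gripper command: -1 is fully open, 1 is shut, values between are in proportion; "translation": the shift along the world's x, y, z in units of 10 cm (1.0 is 10 cm), a list of three; "dr": the turn, a rotation vector about the world's x, y, z in units of pi/2 rad (1.0 is pi/2 rad), a list of three. In form: [{"gripper": gripper, "translation": [x, y, z], "dr": [wx, wy, wz]}, ...]. A call has 1 to 12 rows; each row shifts and turns the commanded pose from where the row before left it; what a row does not reach is not made up. A row lasts 1/12 s, in which the tool goes at most 41.7 mm and 7.16 degrees, less where a joint would pass 70% of its speed; a pose out of reach is approached as far as the arm can. A call with a number of a shift or a turn outside -1 to 1 is refused whole. A call with a gripper value outside its range is refused whole. The fingers move at their own pace and stop on an object; "squeeze" is the grip in N (left out, the last holds). Time passes only in rows, so rows that do not move let the fingers close. It gives the time, the measured TCP pose, the force and the opening at its end, in the units of the state.
- r.sense(): the state, without advancing time (a new reading comes with each control period).
- r.grab_frame(name): name is "scene" or "top" or "wrist"; returns the picture (420x560x3 uint8, blue, green, red); there is no depth.
- r.calibration(name): a dict with "mtx" (3x3 intrinsics, pixels), "world_from_camera" (4x4, takes a point from camera to world coordinates). Camera axes: x right, y down, z forward; pixel columns grow to the right and rows downward; lengths in mm; the calibration is good to about 2 mm. A picture is of the moment at which its call begins: read the wrist's pose just before it. calibration takes no time and is no camera call; for the wrist camera it gives the pose at the moment of the call.
- r.sign_off(): hands the job in, once; it reports no verdict.
The state is a dict: "clock": time; "qpos": joint angles; "qvel": joint speeds; "joint_efforts": joint torques, N m; "eef_pos": TCP position; "tcp_rot": TCP orientation; "contact_force": force on the tool from outside, world axes, zero at the start; "wrist_torque": the same for the moment, N m; "opening": opening from 0.0 (shut) to 1.0 (fully open).
Only numpy, scipy, OpenCV 4.12 (cv2) and the standard library are available. Lean on these libraries where they do the work, as an engineer would, in place of code of your own. Each camera call takes 0.05 s, during which the arm holds its last target. There are 200 camera calls.

## Working session

There is one attempt and no reset: what is moved stays moved. The work goes in short steps, Python scripts to look and compute and a tool call to move; the robot and the scene stay as the last step left them, time stands still between calls to the robot, and variables do not carry over. Pictures are saved under pics/ and viewed, about 8 in all and at most 12, crops included, and the job is handed in when it is done.

Besides the shell and the picture viewer there is one more tool, called after "Call:" as name(argument=value, ...) on one line, values as JSON. jog_arm: Moves the arm, as the interface text tells. Shifts and turns lie within -1 to 1; 1 stands for 10 cm of shift or pi/2 rad of turn. Its arguments: {"type":"object","properties":{"deltas":{"type":"array"},"squeeze":{"type":"number"}},"required":["deltas"]}

```bash
mkdir -p pics; cat > h.py <<'E'
import numpy as np, cv2
from rig import r
def ray(name,u,v,z):
    c=r.calibration(name);K=np.array(c["mtx"]);T=np.array(c["world_from_camera"])
    d=T[:3,:3]@np.linalg.solve(K,[u,v,1]);o=T[:3,3]
    return o+d*(z-o[2])/d[2]
def proj(name,P):
    c=r.calibration(name);K=np.array(c["mtx"]);T=np.linalg.inv(np.array(c["world_from_camera"]))
    p=K@(T[:3,:3]@np.array(P,float)+T[:3,3]);return p[:2]/p[2]
E
python3 - <<'E'
from h import *
a=r.grab_frame("scene");b=r.grab_frame("top")
cv2.imwrite("pics/s0.png",a);cv2.imwrite("pics/t0.png",b)
for n in("scene","top"):print(n,r.calibration(n))
s=r.sense();print({k:np.round(v,3) for k,v in s.items()})
E
```

```text
scene {'mtx': array([[419.99348367,   0.        , 281.08761802],
       [  0.        , 419.99348367, 209.41481904],
       [  0.        ,   0.        ,   1.        ]]), 'world_from_camera': array([[ 7.79125957e-01, -4.83036642e-01,  3.99547675e-01,
         2.12464035e+02],
       [-6.26824823e-01, -6.07748541e-01,  4.87578048e-01,
        -2.49963055e+02],
       [ 7.30645378e-03, -6.30331114e-01, -7.76292021e-01,
         8.36182495e+02],
       [ 0.00000000e+00,  0.00000000e+00,  0.00000000e+00,
         1.00000000e+00]])}
top {'mtx': array([[389.22331191,   0.        , 272.28022301],
       [  0.        , 389.22331191, 205.68331952],
       [  0.        ,   0.        ,   1.        ]]), 'world_from_camera': array([[-2.58680547e-02, -9.91342889e-01,  1.28724981e-01,
         4.53916473e+02],
       [-9.99658820e-01,  2.61185181e-02,  2.57744698e-04,
         1.65768149e+02],
       [-3.61761913e-03, -1.28674395e-01, -9.91680298e-01,
         9.67184131e+02],
       [ 0.00000000e+00,  0.00000000e+00,  0.00000000e+00,
         1.00000000e+00]])}
{'clock': np.float64(0.1), 'qpos': array([ 1.214,  0.354,  1.634,  0.   ,  1.155, -0.002]), 'qvel': array([-0.001, -0.001, -0.003, -0.   ,  0.001, -0.001]), 'joint_efforts': array([-0.0000e+00, -6.0636e+01, -3.4282e+01, -0.0000e+00,  4.0000e-03,
       -0.0000e+00]), 'eef_pos': array([216.998, 585.719, 255.634]), 'tcp_rot': array([-3.142e+00,  1.000e-03,  1.216e+00]), 'contact_force': array([ 0.33 , -0.054, -0.363]), 'wrist_torque': array([ 0.035, -0.005, -0.04 ]), 'opening': np.float64(1.0)}
```

View pics/s0.png

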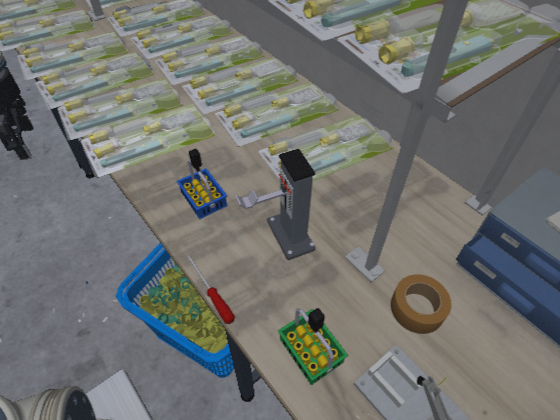

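View pics/t0.png

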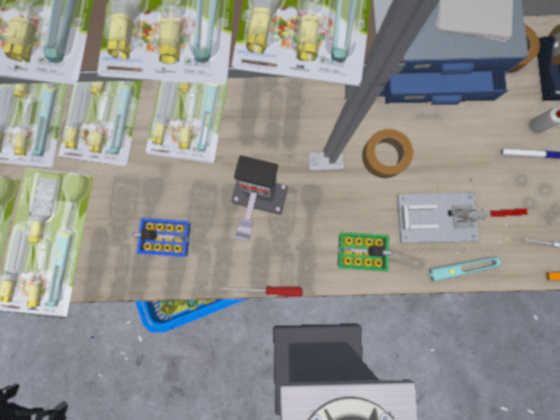

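The scene view shows the blue basket near (203,190), the scale near (292,205) and the green basket near (313,345). In the top view, blue is at (163,237), the hook tip at (243,232) and the column at (257,172). Next I'll enlarge both.

```bash
python3 - <<'E'
from h import *
b=cv2.imread("pics/t0.png");a=cv2.imread("pics/s0.png")
c=cv2.resize(b[140:270,120:300],None,fx=4.4,fy=4.4,interpolation=cv2.INTER_CUBIC)
cv2.imwrite("pics/t1.png",c)
c=cv2.resize(a[140:265,170:330],None,fx=4.7,fy=4.7,interpolation=cv2.INTER_CUBIC)
cv2.imwrite("pics/s1.png",c)
E
```

```text
(no output)
```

View pics/t1.png

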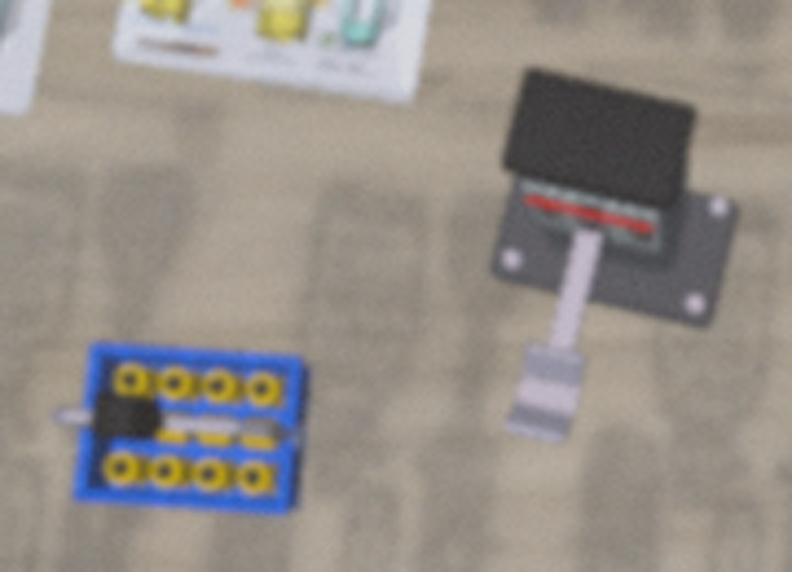

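View pics/s1.png

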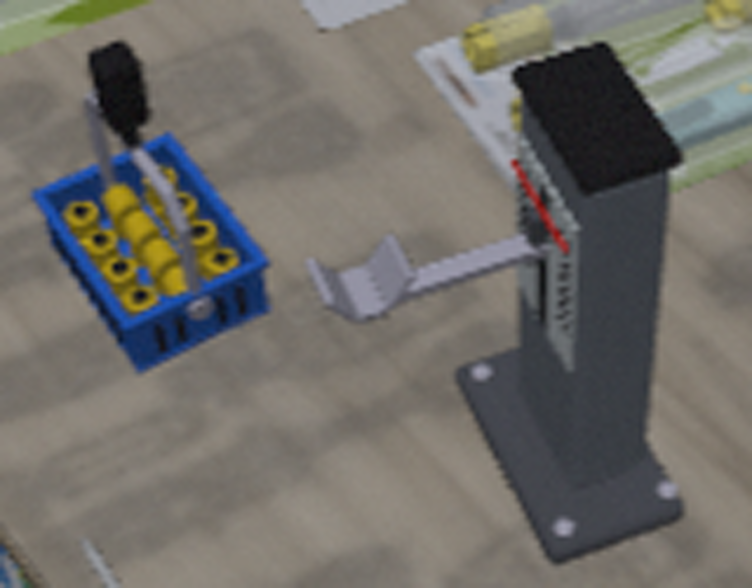

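```bash
python3 - <<'E'
from h import *
t=lambda x,y,z:ray("top",(x+.5)/4.4-.5+120,(y+.5)/4.4-.5+140,z)
s=lambda x,y,z:ray("scene",(x+.5)/4.7-.5+170,(y+.5)/4.7-.5+140,z)
def rep(n,f,pts,z):
    P=np.array([f(x,y,z) for x,y in pts])[:,:2]
    e=np.roll(P,-1,0)-P
    print(n,P.round(0).tolist(),'c',P.mean(0).round(1),'len',np.linalg.norm(e,axis=1).round(0),'ang',np.degrees(np.arctan2(e[:,1],e[:,0])).round(1))
rep('rimT',t,[(92,345),(305,357),(293,513),(77,500)],42)
rep('rimS',s,[(35,195),(167,135),(269,263),(132,328)],42)
rep('gripTopT',t,[(95,393),(150,393),(150,438),(95,438)],167)
rep('gripTopS',s,[(110,55)],167)
rep('hookT',t,[(530,345),(588,352),(565,440),(506,428)],192)
rep('hookS',s,[(388,237),(412,272),(345,316),(309,260)],192)
rep('capT',t,[(528,68),(694,103),(683,208),(503,172)],245)
rep('capS',s,[(513,72),(606,43),(682,160),(590,195)],245)
rep('footT',t,[(738,205),(711,326),(492,276)],14)
rep('footS',s,[(457,376),(682,514),(558,563)],14)
E
```

```text
rimT [[553.0, 482.0], [543.0, 366.0], [459.0, 372.0], [469.0, 488.0]] c [506.  426.9] len [116.  84. 116.  84.] ang [-94.7 175.7  85.1  -4.5]
rimS [[471.0, 488.0], [552.0, 483.0], [543.0, 368.0], [463.0, 375.0]] c [507.  428.5] len [ 81. 115.  81. 114.] ang [ -4.  -94.4 175.   85.9]
gripTopT [[517.0, 437.0], [516.0, 411.0], [495.0, 411.0], [496.0, 437.0]] c [505.8 424.1] len [26. 21. 26. 21.] ang [ -91.5 -179.2   88.5    1. ]
gripTopS [[506.0, 431.0]] c [506.  431.3] len [0.] ang [0.]
hookT [[531.0, 231.0], [527.0, 205.0], [488.0, 216.0], [494.0, 242.0]] c [510.2 223.5] len [27. 41. 27. 39.] ang [-98.4 164.3  77.1 -17. ]
hookS [[530.0, 231.0], [526.0, 209.0], [489.0, 207.0], [495.0, 242.0]] c [509.9 222.3] len [23. 37. 36. 36.] ang [ -99.7 -176.8   80.2  -16.9]
capT [[646.0, 226.0], [629.0, 154.0], [583.0, 160.0], [601.0, 237.0]] c [614.9 194.3] len [73. 46. 79. 47.] ang [-103.7  172.6   77.   -14.1]
capS [[602.0, 235.0], [645.0, 224.0], [624.0, 151.0], [582.0, 159.0]] c [613.4 192.2] len [45. 77. 43. 79.] ang [ -14.2 -106.   168.6   74.9]
footT [[625.0, 127.0], [557.0, 145.0], [589.0, 267.0]] c [590.4 179.6] len [ 70. 126. 144.] ang [165.8  75.6 -75.2]
footS [[588.0, 263.0], [622.0, 124.0], [556.0, 141.0]] c [588.7 176. ] len [143.  69. 126.] ang [-75.9 166.2  75.4]
```

Both views agree. The blue basket is at (506.5, 427.7) with yaw −4.5°, and its rim measures 84 x 116 as given. The hook seat is at (510, 223) with scale yaw about −15°, and the column is 108 mm from the seat against 110 given. I'll grip across the basket's y, which means a tool yaw of 85.5°.

Call:
jog_arm(deltas=[{"gripper":-1,"translation":[0.242,-0.132,0],"dr":[0,0,0.0147]},{"gripper":-1,"translation":[0.242,-0.132,0],"dr":[0,0,0.0147]},{"gripper":-1,"translation":[0.242,-0.132,0],"dr":[0,0,0.0147]},{"gripper":-1,"translation":[0.242,-0.132,0],"dr":[0,0,0.0147]},{"gripper":-1,"translation":[0.242,-0.132,0],"dr":[0,0,0.0147]},{"gripper":-1,"translation":[0.242,-0.132,0],"dr":[0,0,0.0147]},{"gripper":-1,"translation":[0.242,-0.132,0],"dr":[0,0,0.0147]},{"gripper":-1,"translation":[0.242,-0.132,0],"dr":[0,0,0.0147]},{"gripper":-1,"translation":[0.242,-0.132,0],"dr":[0,0,0.0147]},{"gripper":-1,"translation":[0.242,-0.132,0],"dr":[0,0,0.0147]},{"gripper":-1,"translation":[0.242,-0.132,0],"dr":[0,0,0.0147]},{"gripper":-1,"translation":[0.242,-0.132,0],"dr":[0,0,0.0147]}])

```text
clock: 1.1
eef_pos: [508.5, 426.7, 255.9]
tcp_rot: [-3.141, 0.001, 1.494]
contact_force: [1.0, 0.6, -0.0]
opening: 0.999
```

Call:
jog_arm(deltas=[{"gripper":-1,"translation":[0,0,0],"dr":[0,0,0]},{"gripper":-1,"translation":[0,0,0],"dr":[0,0,0]}])

```text
clock: 1.27
eef_pos: [508.3, 426.7, 255.7]
tcp_rot: [-3.141, 0.001, 1.491]
contact_force: [-0.9, 0.5, -0.6]
opening: 1.002
```

```bash
python3 - <<'E'
from h import *
a=r.grab_frame("wrist");c=r.calibration("wrist")
print(proj("wrist",[506.5,427.7,167]),proj("wrist",[506.5,427.7,0]))
cv2.imwrite("pics/w1.png",a)
E
```

```text
[275.75406233 224.15063591] [275.85882968 176.92105348]
```

View pics/w1.png

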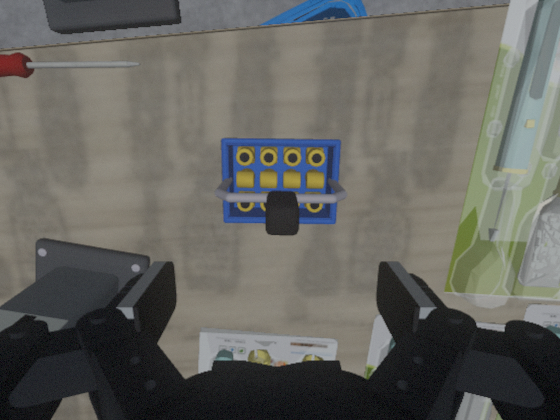

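The wrist view shows the block's top centred at about (282,227), against (276,224) predicted, so it sits 2–4 mm further in +y. The bar is level in the image, so the yaw is right. Next I descend and grip.

Call:
jog_arm(deltas=[{"gripper":-1,"translation":[-0.01,0.02,-0.1],"dr":[0,0,0]},{"gripper":-1,"translation":[0,0,-0.12],"dr":[0,0,0]},{"gripper":-1,"translation":[0,0,-0.12],"dr":[0,0,0]},{"gripper":-1,"translation":[0,0,-0.12],"dr":[0,0,0]},{"gripper":-1,"translation":[0,0,-0.12],"dr":[0,0,0]},{"gripper":-1,"translation":[0,0,-0.12],"dr":[0,0,0]},{"gripper":-1,"translation":[0,0,-0.12],"dr":[0,0,0]},{"gripper":-1,"translation":[0,0,-0.12],"dr":[0,0,0]},{"gripper":-1,"translation":[0,0,-0.1],"dr":[0,0,0]},{"gripper":-1,"translation":[0,0,0],"dr":[0,0,0]},{"gripper":-1,"translation":[0,0,0],"dr":[0,0,0]}])

```text
clock: 2.23
eef_pos: [506.3, 429.4, 151.6]
tcp_rot: [-3.141, 0.001, 1.493]
contact_force: [0.2, 0.1, 0.3]
opening: 1.002
```

Call:
jog_arm(deltas=[{"gripper":0.3,"translation":[0,0,0],"dr":[0,0,0]},{"gripper":0.3,"translation":[0,0,0],"dr":[0,0,0]},{"gripper":0.4,"translation":[0,0,0],"dr":[0,0,0]},{"gripper":0.5,"translation":[0,0,0],"dr":[0,0,0]},{"gripper":0.6,"translation":[0,0,0],"dr":[0,0,0]},{"gripper":1,"translation":[0,0,0],"dr":[0,0,0]},{"gripper":1,"translation":[0,0,0],"dr":[0,0,0]},{"gripper":1,"translation":[0,0,0],"dr":[0,0,0]},{"gripper":1,"translation":[0,0,0],"dr":[0,0,0]},{"gripper":1,"translation":[0,0,0],"dr":[0,0,0]}], squeeze=60)

```text
clock: 3.07
eef_pos: [506.6, 429.9, 152.7]
tcp_rot: [3.141, -0.001, 1.493]
contact_force: [-0.4, 1.2, 4.9]
opening: 0.253
```

Call:
jog_arm(deltas=[{"gripper":1,"translation":[0,0,0.04],"dr":[0,0,0]},{"gripper":1,"translation":[0,0,0.08],"dr":[0,0,0]},{"gripper":1,"translation":[0,0,0.11],"dr":[0,0,0]},{"gripper":1,"translation":[0,0,0.12],"dr":[0,0,0]},{"gripper":1,"translation":[0,0,0.12],"dr":[0,0,0]},{"gripper":1,"translation":[0,0,0.12],"dr":[0,0,0]},{"gripper":1,"translation":[0,0,0.12],"dr":[0,0,0]},{"gripper":1,"translation":[0,0,0.12],"dr":[0,0,0]},{"gripper":1,"translation":[0,0,0.1],"dr":[0,0,0]},{"gripper":1,"translation":[0,0,0.08],"dr":[0,0,0]},{"gripper":1,"translation":[0,0,0],"dr":[0,0,0]},{"gripper":1,"translation":[0,0,0],"dr":[0,0,0]}])

```text
clock: 4.07
eef_pos: [506.6, 429.7, 253.6]
tcp_rot: [3.141, -0.0, 1.493]
contact_force: [-0.3, -1.0, -3.1]
opening: 0.25
```

Call:
jog_arm(deltas=[{"gripper":1,"translation":[-0.04,-0.08,0],"dr":[0,0,-0.005]},{"gripper":1,"translation":[-0.07,-0.15,0],"dr":[0,0,-0.01]},{"gripper":1,"translation":[-0.08,-0.18,0],"dr":[0,0,-0.012]},{"gripper":1,"translation":[-0.08,-0.18,0],"dr":[0,0,-0.012]},{"gripper":1,"translation":[-0.08,-0.18,0],"dr":[0,0,-0.012]},{"gripper":1,"translation":[-0.08,-0.18,0],"dr":[0,0,-0.012]},{"gripper":1,"translation":[-0.08,-0.18,0],"dr":[0,0,-0.012]},{"gripper":1,"translation":[-0.08,-0.18,0],"dr":[0,0,-0.012]},{"gripper":1,"translation":[-0.08,-0.18,0],"dr":[0,0,-0.012]},{"gripper":1,"translation":[-0.07,-0.15,0],"dr":[0,0,-0.01]},{"gripper":1,"translation":[-0.06,-0.12,0],"dr":[0,0,-0.005]},{"gripper":1,"translation":[-0.04,-0.08,0],"dr":[0,0,-0.003]}])

```text
clock: 5.07
eef_pos: [421.2, 244.0, 252.7]
tcp_rot: [-3.141, 0.001, 1.308]
contact_force: [-0.2, 0.0, -3.1]
opening: 0.251
```

Call:
jog_arm(deltas=[{"gripper":1,"translation":[0,0,0],"dr":[0,0,0]},{"gripper":1,"translation":[0,0,0],"dr":[0,0,0]},{"gripper":1,"translation":[0,0,0],"dr":[0,0,0]}])

```text
clock: 5.32
eef_pos: [423.0, 246.2, 253.4]
tcp_rot: [3.141, -0.001, 1.309]
contact_force: [-0.1, 0.4, -3.2]
opening: 0.248
```

```bash
python3 - <<'E'
from h import *
a=r.grab_frame("scene");b=r.grab_frame("top")
s=r.sense();print(s["eef_pos"].round(1),s["tcp_rot"].round(3),s["contact_force"].round(2),s["opening"])
p=np.array([s["eef_pos"][0],s["eef_pos"][1],0])
print(proj("scene",p+[0,0,206]),proj("top",p+[0,0,206]))
A=cv2.resize(a[120:260,180:320],None,fx=4,fy=4,interpolation=cv2.INTER_CUBIC)
cv2.imwrite("pics/s2.png",A)
E
```

```text
[423.  246.3 253.3] [ 3.141 -0.     1.31 ] [-0.47 -0.46 -2.22] 0.2513698227802322
[202.93826591 206.28408695] [232.3721106  273.45591605]
```

View pics/s2.png

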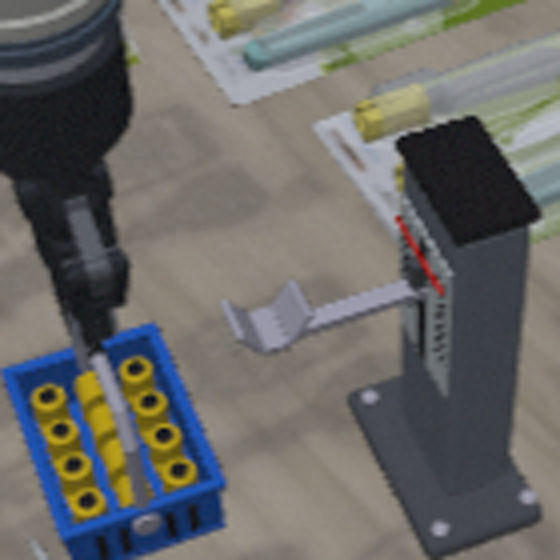

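The basket is held level, with rim corners at about (5,372), (155,325), (222,490) and (68,530) in the crop. The hook is clear of it at (262,320). The pointer is at the top. I'll check the basket against the hook in this same view.

```bash
python3 - <<'E'
from h import *
s=lambda x,y,z:ray("scene",(x+.5)/4-.5+180,(y+.5)/4-.5+120,z)
for n,pts,z in [('rim',[(5,372),(155,325),(222,490),(68,530)],143.7),('hook',[(290,280),(311,315),(266,352),(222,303)],192),('hookmid',[(288,281),(311,318),(244,345),(222,303)],192)]:
    P=np.array([s(x,y,z)[:2] for x,y in pts]);e=np.roll(P,-1,0)-P
    print(n,P.round(0).tolist(),P.mean(0).round(1),np.linalg.norm(e,axis=1).round(0),np.degrees(np.arctan2(e[:,1],e[:,0])).round(1))
E
```

```text
rim [[398.0, 310.0], [478.0, 288.0], [444.0, 177.0], [372.0, 204.0]] [423.1 244.4] [ 83. 116.  78. 109.] [ -15.4 -106.8  159.3   76. ]
hook [[530.0, 232.0], [525.0, 207.0], [493.0, 201.0], [494.0, 241.0]] [510.4 220.4] [26. 32. 40. 37.] [-102.6 -170.3   88.1  -13.7]
hookmid [[529.0, 232.0], [523.0, 205.0], [487.0, 212.0], [494.0, 241.0]] [508.3 222.7] [28. 37. 30. 36.] [-101.8  169.8   76.1  -14. ]
```

Call:
jog_arm(deltas=[{"gripper":1,"translation":[0.04,-0.01,0],"dr":[0,0,0]},{"gripper":1,"translation":[0.075,-0.02,0],"dr":[0,0,0]},{"gripper":1,"translation":[0.09,-0.025,0],"dr":[0,0,0]},{"gripper":1,"translation":[0.1,-0.027,0],"dr":[0,0,0]},{"gripper":1,"translation":[0.1,-0.027,0],"dr":[0,0,0]},{"gripper":1,"translation":[0.1,-0.027,0],"dr":[0,0,0]},{"gripper":1,"translation":[0.1,-0.027,0],"dr":[0,0,0]},{"gripper":1,"translation":[0.1,-0.027,0],"dr":[0,0,0]},{"gripper":1,"translation":[0.08,-0.02,0],"dr":[0,0,0]},{"gripper":1,"translation":[0.055,-0.015,0],"dr":[0,0,0]},{"gripper":1,"translation":[0.025,-0.005,0],"dr":[0,0,0]},{"gripper":1,"translation":[0,0,0],"dr":[0,0,0]}])

```text
clock: 6.42
eef_pos: [509.5, 222.5, 253.1]
tcp_rot: [-3.141, 0.0, 1.309]
contact_force: [-0.1, -0.0, -2.5]
opening: 0.255
```

Call:
jog_arm(deltas=[{"gripper":1,"translation":[0,0,0],"dr":[0,0,0]},{"gripper":1,"translation":[0,0,0],"dr":[0,0,0]}])

```text
clock: 6.58
eef_pos: [508.6, 222.8, 253.3]
tcp_rot: [-3.141, 0.0, 1.31]
contact_force: [-0.0, -0.4, -3.1]
opening: 0.25
```

```bash
python3 - <<'E'
from h import *
a=r.grab_frame("scene");b=r.grab_frame("wrist")
s=r.sense();print(s["eef_pos"].round(1),s["tcp_rot"].round(3),s["contact_force"].round(2),s["opening"])
A=cv2.resize(a[130:270,200:320],None,fx=4,fy=4,interpolation=cv2.INTER_CUBIC)
B=cv2.resize(b,(300,225))
B=cv2.copyMakeBorder(B,0,A.shape[0]-225,0,0,cv2.BORDER_CONSTANT)
cv2.imwrite("pics/s3.png",np.hstack([A,B]))
E
```

```text
[508.6 222.8 253.4] [-3.142 -0.     1.31 ] [-0.47 -0.   -3.88] 0.247659719015636
```

View pics/s3.png

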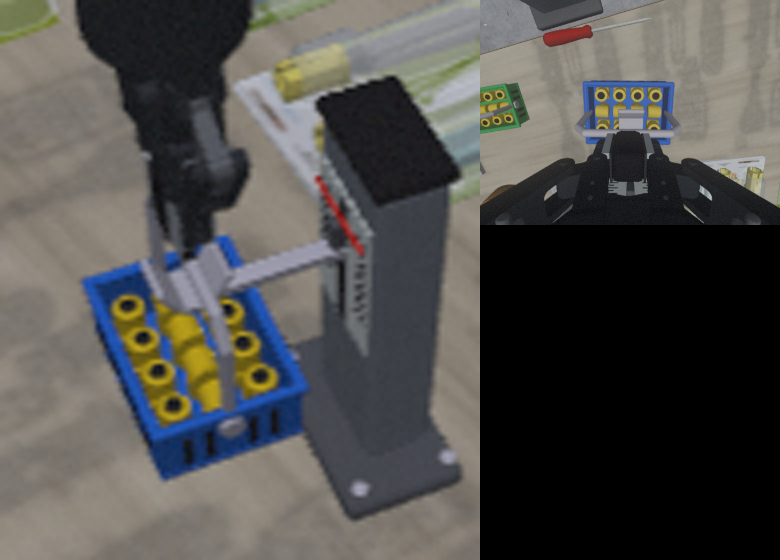

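The bail encloses the hook and the bar is over the trough: the wrist inset shows the trough under the middle of the bar, and the pointer is still at zero. Lowering now.

Call:
jog_arm(deltas=[{"gripper":1,"translation":[0,0,-0.025],"dr":[0,0,0]},{"gripper":1,"translation":[0,0,-0.025],"dr":[0,0,0]},{"gripper":1,"translation":[0,0,-0.025],"dr":[0,0,0]},{"gripper":1,"translation":[0,0,-0.025],"dr":[0,0,0]},{"gripper":1,"translation":[0,0,-0.025],"dr":[0,0,0]},{"gripper":1,"translation":[0,0,-0.025],"dr":[0,0,0]},{"gripper":1,"translation":[0,0,-0.025],"dr":[0,0,0]},{"gripper":1,"translation":[0,0,-0.025],"dr":[0,0,0]},{"gripper":1,"translation":[0,0,-0.025],"dr":[0,0,0]},{"gripper":1,"translation":[0,0,0],"dr":[0,0,0]}])

```text
clock: 7.52
eef_pos: [508.8, 222.6, 230.2]
tcp_rot: [-3.141, 0.001, 1.309]
contact_force: [-0.5, 0.0, -3.1]
opening: 0.252
```

Call:
jog_arm(deltas=[{"gripper":1,"translation":[0,0,-0.02],"dr":[0,0,0]},{"gripper":1,"translation":[0,0,-0.02],"dr":[0,0,0]},{"gripper":1,"translation":[0,0,-0.02],"dr":[0,0,0]},{"gripper":1,"translation":[0,0,-0.02],"dr":[0,0,0]},{"gripper":1,"translation":[0,0,-0.02],"dr":[0,0,0]},{"gripper":1,"translation":[0,0,-0.02],"dr":[0,0,0]},{"gripper":1,"translation":[0,0,-0.02],"dr":[0,0,0]},{"gripper":1,"translation":[0,0,0],"dr":[0,0,0]},{"gripper":1,"translation":[0,0,0],"dr":[0,0,0]}])

```text
clock: 8.27
eef_pos: [509.0, 222.6, 216.7]
tcp_rot: [-3.141, 0.0, 1.309]
contact_force: [-0.6, 0.9, -1.6]
opening: 0.253
```

```bash
cat > f.py <<'E'
from h import *
F=[]
for i in range(6):
    r.grab_frame("top");s=r.sense();F.append(np.r_[s["contact_force"],s["wrist_torque"]])
print(s["clock"],s["eef_pos"].round(1),s["opening"].round(3),np.mean(F,0).round(2),np.std(F,0).round(2))
E
python3 f.py; python3 - <<'E'
from h import *
a=r.grab_frame("scene")
cv2.imwrite("pics/s4.png",cv2.resize(a[130:270,200:320],None,fx=4,fy=4,interpolation=cv2.INTER_CUBIC))
E
```

```text
Traceback (most recent call last):
  File "f.py", line 5, in <module>
    print(s["clock"],s["eef_pos"].round(1),s["opening"].round(3),np.mean(F,0).round(2),np.std(F,0).round(2))
                                           ^^^^^^^^^^^^^^^^^^
AttributeError: 'float' object has no attribute 'round'
```

View pics/s4.png

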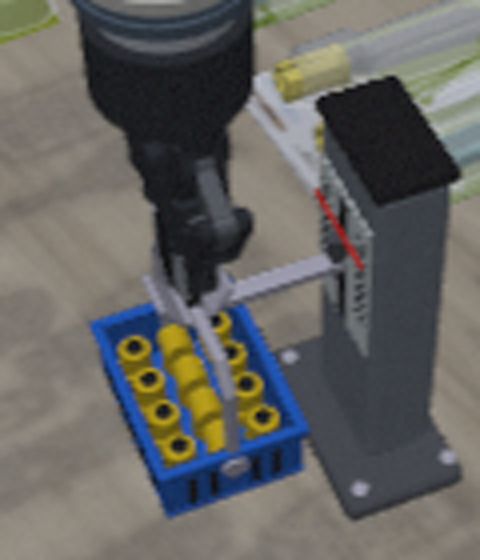

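The bar is seated in the trough, the pointer has moved from 178 to 192 at its upper end, and the load on the arm has dropped to about 1.6 N. I'll keep lowering slowly.

Call:
jog_arm(deltas=[{"gripper":1,"translation":[0,0,-0.02],"dr":[0,0,0]},{"gripper":1,"translation":[0,0,-0.02],"dr":[0,0,0]},{"gripper":1,"translation":[0,0,-0.02],"dr":[0,0,0]},{"gripper":1,"translation":[0,0,-0.02],"dr":[0,0,0]},{"gripper":1,"translation":[0,0,-0.02],"dr":[0,0,0]},{"gripper":1,"translation":[0,0,-0.02],"dr":[0,0,0]},{"gripper":1,"translation":[0,0,0],"dr":[0,0,0]},{"gripper":1,"translation":[0,0,0],"dr":[0,0,0]}])

```text
clock: 9.28
eef_pos: [509.1, 222.7, 204.7]
tcp_rot: [3.142, -0.0, 1.309]
contact_force: [-0.2, -0.6, 0.5]
opening: 0.25
```

```bash
sed -i 's/s\["opening"\].round(3)/s["opening"]/' f.py; python3 f.py
```

```text
9.5833 [509.1 222.7 204.9] 0.252987047747545 [ 0.75 -0.1  -0.75 -0.01 -0.06  0.01] [0.42 0.53 0.35 0.02 0.02 0.03]
```

Call:
jog_arm(deltas=[{"gripper":1,"translation":[0,0,-0.01],"dr":[0,0,0]},{"gripper":1,"translation":[0,0,-0.01],"dr":[0,0,0]},{"gripper":1,"translation":[0,0,-0.01],"dr":[0,0,0]},{"gripper":1,"translation":[0,0,-0.01],"dr":[0,0,0]},{"gripper":1,"translation":[0,0,-0.01],"dr":[0,0,0]},{"gripper":1,"translation":[0,0,0],"dr":[0,0,0]},{"gripper":1,"translation":[0,0,0],"dr":[0,0,0]},{"gripper":1,"translation":[0,0,0],"dr":[0,0,0]}])

```text
clock: 10.25
eef_pos: [509.1, 222.7, 199.8]
tcp_rot: [3.141, -0.0, 1.309]
contact_force: [0.6, 0.8, -0.5]
opening: 0.252
```

```bash
sed -i 's/range(6)/range(16)/' f.py; python3 f.py
```

```text
11.05 [509.1 222.7 199.8] 0.2475075460131904 [ 0.53  0.27  0.13  0.05 -0.12  0.01] [0.59 0.62 0.38 0.03 0.03 0.03]
```

Call:
jog_arm(deltas=[{"gripper":1,"translation":[0.01,-0.003,0],"dr":[0,0,0]},{"gripper":1,"translation":[0,0,0],"dr":[0,0,0]},{"gripper":1,"translation":[0,0,0],"dr":[0,0,0]},{"gripper":1,"translation":[0,0,0],"dr":[0,0,0]}])

```text
clock: 11.38
eef_pos: [509.7, 222.3, 199.7]
tcp_rot: [-3.141, 0.0, 1.309]
contact_force: [-1.7, 0.5, 0.9]
opening: 0.25
```

```bash
python3 f.py
```

```text
12.1833 [510.  222.3 199.8] 0.2495172739409281 [-1.37  0.21  0.01  0.03  0.3  -0.  ] [0.58 0.62 0.48 0.06 0.03 0.03]
```

Fx swings from +0.5 to −1.4 N over 0.9 mm, so balance is about 0.65 mm back.

Call:
jog_arm(deltas=[{"gripper":1,"translation":[-0.006,0.002,0],"dr":[0,0,0]},{"gripper":1,"translation":[0,0,0],"dr":[0,0,0]},{"gripper":1,"translation":[0,0,0],"dr":[0,0,0]},{"gripper":1,"translation":[0,0,0],"dr":[0,0,0]}])

```text
clock: 12.52
eef_pos: [509.8, 222.5, 199.9]
tcp_rot: [3.141, -0.0, 1.309]
contact_force: [1.3, -1.0, -0.6]
opening: 0.253
```

```bash
python3 f.py
```

```text
13.3167 [509.5 222.7 199.9] 0.2538035651796106 [ 1.18 -0.7   0.16 -0.16 -0.25  0.  ] [0.54 0.7  0.51 0.08 0.06 0.03]
```

Call:
jog_arm(deltas=[{"gripper":1,"translation":[0.003,-0.001,0],"dr":[0,0,0]},{"gripper":1,"translation":[0,0,0],"dr":[0,0,0]},{"gripper":1,"translation":[0,0,0],"dr":[0,0,0]}], squeeze=20)

```text
clock: 13.57
eef_pos: [509.6, 222.6, 199.8]
tcp_rot: [-3.141, -0.0, 1.309]
contact_force: [0.1, 0.7, -0.5]
opening: 0.251
```

```bash
python3 f.py;  python3 - <<'E'
from h import *
a=r.grab_frame("scene")
cv2.imwrite("pics/s5.png",cv2.resize(a[130:270,200:320],None,fx=4,fy=4,interpolation=cv2.INTER_CUBIC))
E
```

```text
14.3667 [509.7 222.5 199.8] 0.24712779445612476 [ 0.08  1.34  0.07  0.28  0.03 -0.  ] [0.44 0.57 0.42 0.03 0.05 0.02]
```

View pics/s5.png

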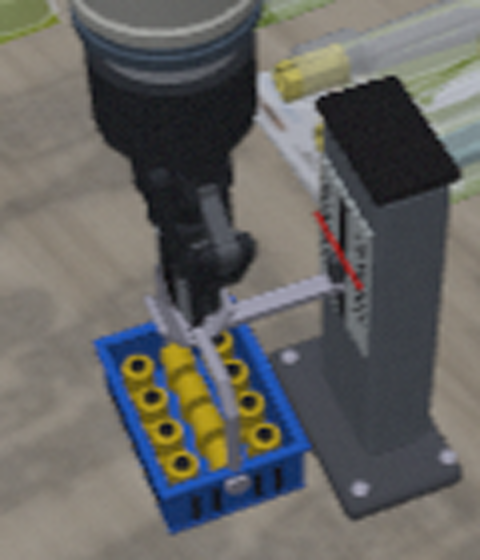

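Vertical load on the arm is now zero and the pointer has dropped to about (340,250) and rests. Opening slowly.

Call:
jog_arm(deltas=[{"gripper":0.48,"translation":[0,0,0],"dr":[0,0,0]},{"gripper":0.46,"translation":[0,0,0],"dr":[0,0,0]},{"gripper":0.44,"translation":[0,0,0],"dr":[0,0,0]},{"gripper":0.42,"translation":[0,0,0],"dr":[0,0,0]},{"gripper":0.4,"translation":[0,0,0],"dr":[0,0,0]},{"gripper":0.36,"translation":[0,0,0],"dr":[0,0,0]},{"gripper":0.3,"translation":[0,0,0],"dr":[0,0,0]},{"gripper":0.2,"translation":[0,0,0],"dr":[0,0,0]},{"gripper":0.0,"translation":[0,0,0],"dr":[0,0,0]},{"gripper":-0.2,"translation":[0,0,0],"dr":[0,0,0]},{"gripper":-0.3,"translation":[0,0,0],"dr":[0,0,0]},{"gripper":-0.3,"translation":[0,0,0],"dr":[0,0,0]}])

```text
clock: 15.42
eef_pos: [509.7, 222.5, 199.8]
tcp_rot: [3.142, -0.0, 1.309]
contact_force: [-0.0, -0.2, 0.5]
opening: 0.651
```

```bash
python3 f.py;  python3 - <<'E'
from h import *
a=r.grab_frame("scene");b=r.grab_frame("wrist")
A=cv2.resize(a[130:270,200:320],None,fx=4,fy=4,interpolation=cv2.INTER_CUBIC)
B=cv2.resize(b,(300,225));B=cv2.copyMakeBorder(B,0,A.shape[0]-225,0,0,cv2.BORDER_CONSTANT)
cv2.imwrite("pics/s6.png",np.hstack([A,B]))
E
```

```text
16.2167 [509.7 222.5 199.8] 0.6556110582679607 [-0.09  0.09  0.16  0.    0.   -0.  ] [0.57 0.35 0.48 0.03 0.03 0.02]
```

View pics/s6.png

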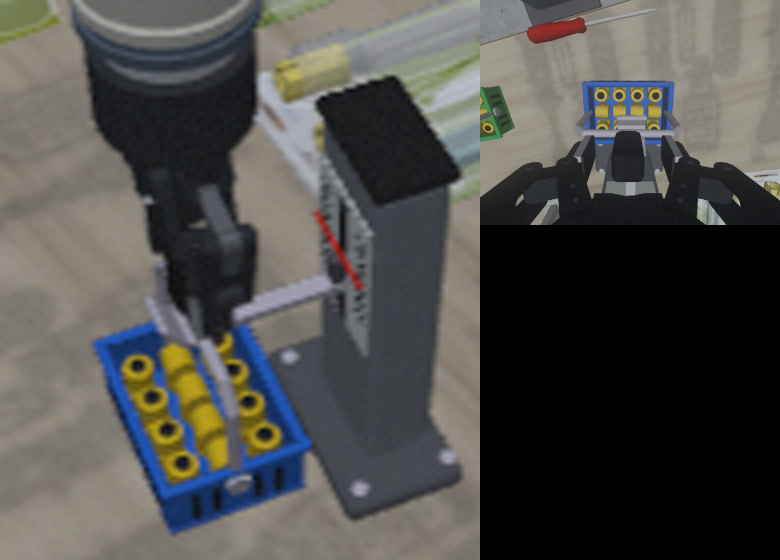

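The basket hangs unchanged with the pads clear on both sides of the block, and the pointer is unmoved. I'll retreat straight up.

Call:
jog_arm(deltas=[{"gripper":-0.3,"translation":[0,0,0.05],"dr":[0,0,0]},{"gripper":-0.3,"translation":[0,0,0.1],"dr":[0,0,0]},{"gripper":-0.3,"translation":[0,0,0.12],"dr":[0,0,0]},{"gripper":-0.3,"translation":[0,0,0.12],"dr":[0,0,0]},{"gripper":-0.3,"translation":[0,0,0.12],"dr":[0,0,0]},{"gripper":-0.3,"translation":[0,0,0.15],"dr":[0,0,0]},{"gripper":-0.3,"translation":[0,0,0.15],"dr":[0,0,0]},{"gripper":-0.3,"translation":[0,0,0.15],"dr":[0,0,0]},{"gripper":-0.3,"translation":[0,0,0.15],"dr":[0,0,0]},{"gripper":-0.3,"translation":[0,0,0.1],"dr":[0,0,0]},{"gripper":-0.3,"translation":[0,0,0],"dr":[0,0,0]},{"gripper":-0.3,"translation":[0,0,0],"dr":[0,0,0]}])

```text
clock: 17.32
eef_pos: [509.9, 222.6, 321.5]
tcp_rot: [3.14, -0.001, 1.309]
contact_force: [0.2, 0.3, -1.1]
opening: 0.649
```

Call:
jog_arm(deltas=[{"gripper":-0.3,"translation":[0,0,0],"dr":[0,0,0]},{"gripper":-0.3,"translation":[0,0,0],"dr":[0,0,0]},{"gripper":-0.3,"translation":[0,0,0],"dr":[0,0,0]},{"gripper":-0.3,"translation":[0,0,0],"dr":[0,0,0]},{"gripper":-0.3,"translation":[0,0,0],"dr":[0,0,0]},{"gripper":-0.3,"translation":[0,0,0],"dr":[0,0,0]},{"gripper":-0.3,"translation":[0,0,0],"dr":[0,0,0]},{"gripper":-0.3,"translation":[0,0,0],"dr":[0,0,0]},{"gripper":-0.3,"translation":[0,0,0],"dr":[0,0,0]},{"gripper":-0.3,"translation":[0,0,0],"dr":[0,0,0]},{"gripper":-0.3,"translation":[0,0,0],"dr":[0,0,0]},{"gripper":-0.3,"translation":[0,0,0],"dr":[0,0,0]}])

```text
clock: 18.32
eef_pos: [509.7, 222.5, 320.8]
tcp_rot: [3.142, 0.0, 1.309]
contact_force: [-0.4, 0.0, 0.1]
opening: 0.652
```

```bash
python3 - <<'E'
from h import *
fr=[]
for i in range(10): fr.append(r.grab_frame("scene"))
c=lambda x:cv2.GaussianBlur(x[130:270,200:320],(5,5),0).astype(int)
print("max diff over 0.5 s",[int(abs(c(f)-c(fr[0])).max()) for f in fr[1:]])
a=fr[-1]
A=cv2.resize(a[130:270,200:320],None,fx=4,fy=4,interpolation=cv2.INTER_CUBIC)
B=cv2.resize(a,(300,225));B=cv2.copyMakeBorder(B,0,A.shape[0]-225,0,0,cv2.BORDER_CONSTANT)
cv2.imwrite("pics/s7.png",np.hstack([A,B])); print(r.sense()["clock"])
E
```

```text
max diff over 0.5 s [4, 4, 4, 5, 5, 5, 4, 4, 4]
18.8167
```

View pics/s7.png

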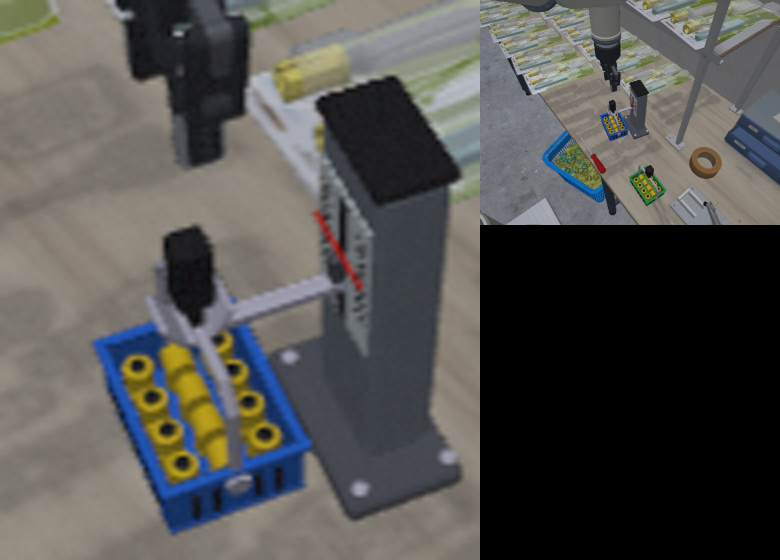

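The basket hangs free and still, the gripper is well above it, the green basket and screwdriver are where they were, and the frames over 0.5 s differ only by noise. Handing in.

```bash
python3 -c "
from rig import r
print(r.sign_off())"
```

```text
the job is handed in; nothing more can be done
None
```

The blue basket now hangs by its bail on the scale hook, free and still, and I handed the job in at about 18.8 s of the 48 s allowed.

- **How it was done:** I gripped the block from above and brought the bail over the hook from the front. I then lowered it in small steps until the arm carried no weight, with about 0.1 N vertical left, which is within noise. I opened the jaws slowly and lifted straight up about 120 mm.
- **Weight:** The hook went down about 27 mm, estimated from the arm height. That lies within the expected 26–38 mm and agrees with the 3.1 N the arm read in the lift (about 28 mm).
- **Last checks:** The pointer stayed put after release, ten frames over 0.5 s showed no motion, and nothing touched the robot. The green basket had not visibly moved.
- **What disagreed:**
  - The wrist camera put the block 2–4 mm further in +y than the other two cameras. The jaws took that up.
  - Before release, sideways forces of up to about 1.4 N wandered with friction in the trough. About 1.3 N along the bar remained when I let go, with no visible effect.

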